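# Load the right rail blank in the tilted drilling table

## Task

Of the four beech blanks on the bench, take the one cut to the same length and width as the board of the finished peg rail, and load it in the tilted drilling table: set it down flat on the sloping bed before you let go of it (no dropping), then push it so that it lies with one long edge fully home along the fence at the bed's low side and one end fully home against the stop block. Leave the other blanks and everything else on the bench where they are.

Things in the scene. Friction and masses are not known exactly. Their poses are not given: they have to be found in the camera images.
- blank_a: Plain square-edged beech block, in mm 112 long, 40 wide and 20 thick. Origin at the middle of the block; x along its length, y across its width, z up through its thickness (lies flat at the start, so the origin is 10 mm above the bench).
- blank_b: Plain square-edged beech block, in mm 130 long, 50 wide and 20 thick. Origin at the middle of the block; x along its length, y across its width, z up through its thickness (lies flat at the start, so the origin is 10 mm above the bench).
- blank_c: Plain square-edged beech block, in mm 130 long, 40 wide and 20 thick. Origin at the middle of the block; x along its length, y across its width, z up through its thickness (lies flat at the start, so the origin is 10 mm above the bench).
- blank_d: Plain square-edged beech block, in mm 150 long, 40 wide and 20 thick. Origin at the middle of the block; x along its length, y across its width, z up through its thickness (lies flat at the start, so the origin is 10 mm above the bench).
- rail: The finished peg rail: a beech board 130 x 40 x 20 mm lying on its back with two round 12 mm pegs slanting up out of it to 72 mm above the bench. Origin at the centre of the board's underside, x along its length, z up. Loose; a pattern to compare with, not to be handled.
- ramp: Tilted drilling table: plywood base 170 x 270 x 18 mm fixed to the bench (origin at the centre of its underside), carrying the bed at 30 degrees with a steel stay on each side. x of the base points from the bed's low edge, which faces the blanks on the robot's right (turned up to 35 degrees away from the robot), to its high edge, whose top is about 110 mm above the bench.
- bed: Sloping plywood bed, fixed. Origin: inside corner where bed surface, fence face and stop face meet, about 44 mm above the bench. x up the slope (free bed x = 0 to 132 mm), y along the fence into the stop (free bed y = -240 mm to 0), z square off the bed. A 130 x 40 x 20 mm blank fully home has its middle at x 20, y -65, z 10 mm, length along y. A blank left on the slope stays put until pushed.
- fence (a point): Fence: dark wood strip along the whole low edge of the bed, 18 mm thick, standing 12 mm above the bed. The point is on its inner face where it meets the bed surface, at x 0, y -65 mm in the frame of bed.
- stop (a point): Stop block: dark wood, in the low corner at the bed's end nearer to the robot; 60 mm up the slope from the fence, 30 mm wide, standing 15 mm above the bed. The point is on its inner face where it meets the bed surface, at x 20, y 0 mm in the frame of bed.
- drill: Cordless drill lying on its side, about 250 x 205 mm, 64 mm high, 1.3 kg. Origin on the bench under the middle of its motor barrel; x along the barrel to the bit, handle and battery towards -y. Bystander.
- square: Try square lying flat: dark stock 24 x 110 x 18 mm along its y, steel blade 150 mm long along its x. Origin at the centre of the stock's underside. Bystander.
- jar: Steel jar 72 mm across, 90 mm high, with wooden pegs sticking out to about 140 mm. Origin at the centre of its underside. Bystander.
Not all that is in view belongs to the job. What is shaped like the blank_c but grey or turquoise is not meant.

How it is judged (in metres and radians):
At the end, for the whole second after the job is handed in: The 130 x 40 mm blank lies at rest flat on the sloping bed (within 0.04 rad), long edge within 2 mm of the fence and parallel to it within 0.025 rad, end within 2 mm of the stop block (x of blank_c in the frame of bed between 0.0175 and 0.022 m and y of blank_c in the frame of bed between -0.067 and -0.0625 m and z of blank_c in the frame of bed between 0.007 and 0.0125 m and angle between the x axis of blank_c and the y axis of bed, either way round below 0.025 rad and angle between the z axis of blank_c and the z axis of bed, either way round below 0.04 rad and linear speed of blank_c below 0.01 m/s); the robot touches nothing.
It fails at once if another blank was moved (more than 15 mm) (distance of any of blank_a, blank_b, blank_d from where it was at the start of the episode above 0.015 m).
It fails at once if a bystander (peg rail, drill, try square, jar) was moved more than 20 mm (distance of any of rail, drill, square, jar from where it was at the start of the episode above 0.02 m).
It fails at once if the blank was dropped or thrown (faster than 0.5 m/s with no finger touching it) (linear speed of blank_c above 0.5 m/s and contact force between blank_c and the fingers below 0.02 N).
It fails at once if the blank was let go above the bench while not flat to the bed (more than 0.2 rad off) (contact force between blank_c and the fingers below 0.02 N and height (world z) of blank_c above 0.03 m and angle between the z axis of blank_c and the z axis of bed, either way round above 0.2 rad).
It also fails if it takes over 64 s, if anything falls off the work surface, if the arm or the gripper's body presses on something with over 40 N, if the wrist force passes 120 N, or if a joint passes its speed limit or range.

## Robot

A 7-joint arm with a two-finger parallel gripper is mounted at the origin on the work surface. World frame = base frame: x ahead of the robot, y to its left, z up, the work surface at z = 0. Lengths are in mm, angles in rad, forces in N, time in s.
With the tool pointing down it reaches from about 425 to 800 mm from the base axis. Payload 8.3 kg.
Tool frame: the origin (TCP) lies at the very end of the fingers, on their centre line; the grasp point (between the pads) lies 19 mm behind it; z points along the fingers, y is the line along which they close (so a half turn about z gives the same grasp; the last joint's range is limited). The gripper opens to 85 mm and grips with 20 to 120 N. Pads are 22 mm wide; open, the fingers measure 114 mm over their backs; the gripper's body (76 mm by 85 mm) begins 54 mm behind the grasp point. The pads swing forward as they close: fully open they stand 13 mm farther back than shut.
Start: joints at [-1.278, 0.383, 0.016, 1.37, -0.006, 1.388, -0.046], TCP at [217.661, 585.856, 231.279] pointing down, gripper open.
Joint ranges: [-2.95, 2.95], [-0.25, 2.06], [-1.52, 1.56], [0.18, 2.33], [-1.44, 4.58], [0.02, 2.06], [-3.01, 3.01]. Speed limits (rad/s): [2.39, 2.39, 3.01, 3.01, 3.14, 3.14, 3.14].

## Interface

Orientations are given as a rotation vector (axis times angle).
In Python, from rig import monitor, vision, order gives the robot as it stands. The module is installed in compiled form; this text tells all that it offers.
- The arm moves only by the shell command python3 -m crank 'ROWS' [FORCE]. ROWS is JSON, a list of rows, each an object with "dp": the shift along the world's x, y, z in units of 12 cm (1.0 is 12 cm), a list of three; "angular": the turn, a rotation vector about the world's x, y, z in units of 60 degrees (1.0 is 60 degrees), a list of three; "claw": the opening, from 0 (shut) to 1 (fully open). A call has 1 to 5 rows; each row is the pose to reach, as a shift and turn from the pose commanded when the call began; what a row does not reach only later rows make up. A row lasts 1/10 s, in which the tool goes at most 50 mm and 8.59 degrees, less where a joint would pass 70% of its speed; a pose out of reach is approached as far as the arm can. A call with a number of a shift or a turn outside -1 to 1 is refused whole. A call with a gripper value outside its range is refused whole. The fingers move at their own pace and stop on an object; FORCE is the grip in N (left out, the last holds). Time passes only in rows, so rows that repeat a pose let the fingers close. It gives the time, the measured TCP pose, the force, the opening and the grip force at its end, in the units of the state.
- monitor.sense(): the state, without advancing time (a new reading comes with each control period).
- vision.capture(name): name is "side" or "top"; returns a dict with "color" (400x640x3 uint8, red, green, blue), "fx", "fy", "cx", "cy" (pixels), "distortion" ([k1, k2, p1, p2, k3] as OpenCV has them; the pictures are not rectified), "extrinsics" (4x4, takes a point from world to camera coordinates). Camera axes: x right, y down, z forward; pixel columns grow to the right and rows downward; lengths in mm; the calibration is good to about 2 mm. A picture is of the moment at which its call begins. There is no depth.
- order.hand_in(): hands the job in; it is judged then, once.
Trained networks look in a picture, given as the dict that the camera call returned (one of the last four; its "shot" number tells which), for a name from the list of things; names that differ only in an ending like _2 or _b are one class to them, and where a whole thing is asked for, a point or a joint stands for the part that bears it (a point fixed in the world has none). Each returns a list of dicts, best first, with "conf" (0 to 1); they miss things now and then, are a little off and sometimes report something else, mostly with a low value. They report only what shows in the picture. A call takes as long as a camera call. They do not tell look-alikes from the thing itself.
- vision.regions_of(picture, label): "pixels" (400x640 bool, what is visible of it) and "pixel" ([column, row] in pixels, amid what is visible of it).
- vision.place_of(picture, label): "pixel" ([column, row] in pixels: a listed point, or the origin of a listed thing).
The state is a dict: "clock": time; "qpos": joint angles; "dq": joint speeds; "effort": joint torques, N m; "ee_pos": TCP position; "tool_rot": TCP orientation; "contact_force": force on the tool from outside, world axes, zero at the start; "wrist_torque": the same for the moment, N m; "gripper_width": finger opening in mm; "finger_force": force on a finger pad.
Only numpy, scipy, OpenCV 4.12 (cv2) and the standard library are available. Lean on these libraries where they do the work, as an engineer would, in place of code of your own. Each camera call takes 0.05 s, during which the arm holds its last target. There are 200 camera calls.

## Working session

There is one attempt and no reset: what is moved stays moved. The work goes in short steps, Python scripts to look and compute and a shell command to move; the robot and the scene stay as the last step left them, time stands still between calls to the robot, and variables do not carry over. Pictures are saved under pics/ and viewed, at most 10 in all, crops included, and the job is handed in when it is done.

```bash
mkdir -p pics
cat > h.py <<'E'
import numpy as np, cv2
from rig import monitor, vision, order
def ray(p,px):
    K=np.array([[p['fx'],0,p['cx']],[0,p['fy'],p['cy']],[0,0,1.]])
    u=cv2.undistortPoints(np.array(px,float).reshape(-1,1,2),K,np.array(p['distortion'],float)).reshape(-1,2)
    T=np.array(p['extrinsics']);R=T[:3,:3];o=-R.T@T[:3,3]
    return o,np.c_[u,np.ones(len(u))]@R
def onz(p,px,z):
    o,d=ray(p,px); return o+d*((z-o[2])/d[:,2])[:,None]
def proj(p,X):
    K=np.array([[p['fx'],0,p['cx']],[0,p['fy'],p['cy']],[0,0,1.]]);T=np.array(p['extrinsics'])
    return cv2.projectPoints(np.array(X,float).reshape(-1,1,3),cv2.Rodrigues(T[:3,:3])[0],T[:3,3],K,np.array(p['distortion'],float))[0].reshape(-1,2)
E
python3 - <<'E'
from h import *
np.set_printoptions(precision=1,suppress=True)
s=monitor.sense();print({k:s[k] for k in('clock','ee_pos','tool_rot','gripper_width')})
for n in('top','side'):
    p=vision.capture(n);cv2.imwrite(f'pics/{n}0.png',p['color'][:,:,::-1])
    T=np.array(p['extrinsics']);print(n,-T[:3,:3].T@T[:3,3],p['fx'])
    for l in('blank_c','ramp','bed','fence','stop','rail'):
        print(l,[(np.round(r['pixel']),round(r['conf'],2)) for r in vision.place_of(p,l)])
    for r in vision.regions_of(p,'blank_c'):
        m=r['pixels'].astype(np.uint8); c=max(cv2.findContours(m,0,2)[0],key=cv2.contourArea)
        b=cv2.boxPoints(cv2.minAreaRect(c)); w=onz(p,b,20)
        print(r['conf'],np.round(r['pixel']),m.sum(),'sides',[round(np.linalg.norm(w[i]-w[i-1])) for i in(1,2)],'ctr',w.mean(0))
E
```

```text
{'clock': 0.0, 'ee_pos': array([217.5, 585.4, 230.3]), 'tool_rot': array([-0.6, -3.1,  0. ]), 'gripper_width': 85.2909544271497}
top [ 506.7   37.4 1561.3] 440.4541584235606
blank_c [(array([418., 254.]), 0.88), (array([369., 253.]), 0.87), (array([332., 184.]), 0.87), (array([372., 200.]), 0.86), (array([325., 238.]), 0.69), (array([413., 198.]), 0.64)]
ramp [(array([266., 212.]), 0.66)]
bed [(array([277., 243.]), 0.91), (array([374., 200.]), 0.54)]
fence [(array([278., 225.]), 0.61)]
stop [(array([270., 239.]), 0.9)]
rail [(array([363., 149.]), 0.78), (array([467., 197.]), 0.37)]
0.94 [374. 198.] 438 sides [132, 46] ctr [ 622.6 -120.2   20. ]
0.78 [367. 252.] 527 sides [129, 53] ctr [436.7 -98.1  20. ]
0.77 [419. 254.] 493 sides [43, 147] ctr [ 423.6 -283.    20. ]
0.74 [413. 196.] 353 sides [41, 110] ctr [ 623.2 -251.6   20. ]
0.74 [330. 185.] 410 sides [129, 42] ctr [663.9  34.3  20. ]
side [-210.4 -926.   864.6] 481.36542746481604
blank_c [(array([344., 302.]), 0.95), (array([386., 261.]), 0.94), (array([300., 261.]), 0.89), (array([281., 232.]), 0.83), (array([326., 217.]), 0.68), (array([353., 242.]), 0.58)]
ramp [(array([261., 196.]), 0.59)]
bed [(array([245., 200.]), 0.73)]
fence [(array([261., 195.]), 0.76)]
stop [(array([240., 196.]), 0.76), (array([352., 241.]), 0.58)]
rail [(array([384., 219.]), 0.69), (array([386., 263.]), 0.33)]
0.91 [328. 215.] 472 sides [76, 150] ctr [655.6  19.4  20. ]
0.88 [384. 262.] 513 sides [138, 58] ctr [ 615.2 -259.5   20. ]
0.7 [356. 242.] 564 sides [142, 67] ctr [ 615.4 -130.4   20. ]
0.69 [341. 304.] 903 sides [168, 63] ctr [ 417.8 -291.2   20. ]
0.68 [300. 261.] 768 sides [146, 76] ctr [ 435.2 -107.9   20. ]
0.61 [284. 232.] 506 sides [65, 135] ctr [482.4  29.2  20. ]
```

```bash
python3 -c "
import cv2
a=cv2.imread('pics/top0.png')[120:290,220:480];cv2.imwrite('pics/t1.png',cv2.resize(a,None,fx=3,fy=3,interpolation=2))
a=cv2.imread('pics/side0.png')[140:340,190:450];cv2.imwrite('pics/s1.png',cv2.resize(a,None,fx=3,fy=3,interpolation=2))"
```

```text
(no output)
```

View pics/t1.png

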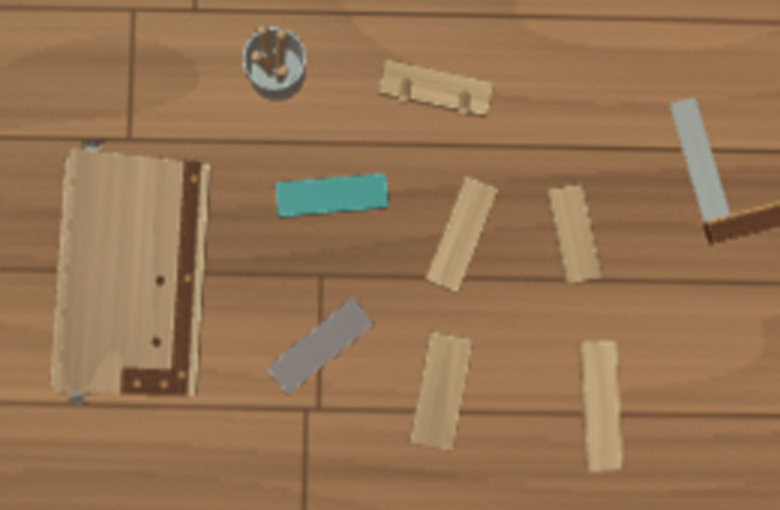

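View pics/s1.png

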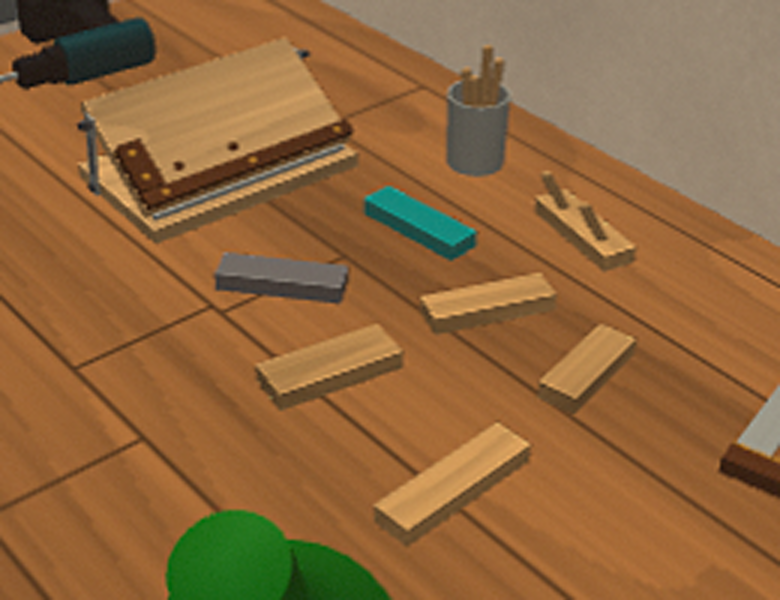

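The top crop has four beech blanks, at full-picture pixels (374,198), (367,251), (413,197) and (420,254). Turquoise (330,185) and grey (327,236) are decoys, and the rail is at (365,149). (374,198) fits: it is about 130 long and 40 wide. (367,251) is wider, (413,197) shorter and (420,254) longer. The ramp is at left, with its dark fence on the right side and the stop at the bottom. Next I fit the poses.

```bash
cat >> h.py <<'E'
from scipy.optimize import minimize
from scipy.spatial.transform import Rotation as Ro
def box(lo,hi): return np.array([[x,y,z] for x in(lo[0],hi[0]) for y in(lo[1],hi[1]) for z in(lo[2],hi[2])],float)
def sil(p,boxes,S=4):
    m=np.zeros((400*S,640*S),np.uint8)
    for b in boxes:
        h=cv2.convexHull(np.float32((proj(p,b)+.5)*S)); cv2.fillPoly(m,[np.int32(np.round(h*16))],255,shift=4)
    return cv2.resize(m,(640,400),interpolation=cv2.INTER_AREA)/255.
def bedR(yaw):  # yaw of ramp base x ; bed x up slope, y=to stop
    return Ro.from_euler('z',yaw)*Ro.from_euler('y',-np.pi/6)
def fit(pics,masks,model,x0,step):
    g=lambda a:cv2.GaussianBlur(a.astype(float),(0,0),1.2)
    t=[g(m) for m in masks]
    f=lambda q:sum(((g(sil(p,model(x0+q*step)))-a)**2).sum() for p,a in zip(pics,t))
    r=min((minimize(f,s,method='Nelder-Mead',options=dict(initial_simplex=np.r_[[np.array(s)],np.array(s)+np.eye(len(x0))*1.0])) for s in (np.zeros(len(x0)),-.5*np.ones(len(x0)))),key=lambda r:r.fun)
    return x0+r.x*step,r.fun
def blank_model(q): return [Ro.from_euler('z',q[2]).apply(box((-65,-20,-10),(65,20,10)))+[q[0],q[1],10]]
def bed_model(q):
    return [bedR(q[3]).apply(b)+q[:3] for b in(box((-18,-240,0),(0,30,12)),box((0,0,0),(60,30,15)))]
E
cat > m.py <<'E'
from h import *
np.set_printoptions(precision=3,suppress=True)
P=[vision.capture(n) for n in('top','side')]
bl=[];dk=[]
for p,c in zip(P,[(374,198),(356,242)]):
    r=min(vision.regions_of(p,'blank_c'),key=lambda r:np.linalg.norm(np.array(r['pixel'])-c)); bl.append(r['pixels'])
boxes=[(235,165,292,254),(225,180,310,212)]
for p,b,n in zip(P,boxes,('top','side')):
    hsv=cv2.cvtColor(p['color'],cv2.COLOR_RGB2HSV); m=np.zeros((400,640),np.uint8)
    s=np.s_[b[1]:b[3],b[0]:b[2]]; m[s]=hsv[s][...,2]<115
    k,l,st,_=cv2.connectedComponentsWithStats(m); m=(l==1+np.argmax(st[1:,4])); print(n,m.sum()); dk.append(m)
x=[]
for i in([0,1],[0],[1]):
    q,f=fit([P[j] for j in i],[bl[j] for j in i],blank_model,np.array([622,-120,-.4]),np.array([8,8,.1])); print('blank',q,f)
for i in([0,1],):
    for yaw in(1.5,1.6,1.7):
        q,f=fit([P[j] for j in i],[dk[j] for j in i],bed_model,np.array([475,205,44,yaw]),np.array([10,10,3,.08])); print('bed',q,f)
out=[]
for p,m,b,w in zip(P,dk,bl,((220,120,480,290),(190,140,450,340))):
    a=p['color'][:,:,::-1].copy(); a=cv2.resize(a[w[1]:w[3],w[0]:w[2]],None,fx=3,fy=3,interpolation=2)
    for mm,c in((m,(0,0,255)),(b,(255,0,0)),(sil(p,bed_model(q))>.5,(0,255,0))):
        mm=cv2.resize(mm[w[1]:w[3],w[0]:w[2]].astype(np.uint8),None,fx=3,fy=3,interpolation=0)
        cv2.drawContours(a,cv2.findContours(mm,0,2)[0],-1,c,1)
    out.append(a[:510])
cv2.imwrite('pics/m.png',cv2.resize(np.hstack(out),(800,262)) if 0 else np.vstack([cv2.resize(np.hstack([o[:,:480] for o in out]),(800,425))]))
E
python3 m.py
```

```text
top 500
side 776
blank [ 622.912 -120.538   -0.366] 15.287256101600775
blank [ 621.374 -119.559   -0.385] 0.9138542580762923
blank [ 624.38  -121.404   -0.375] 11.183353102728548
bed [459.486 213.861  41.521   1.55 ] 81.67788081395736
bed [459.653 215.805  38.047   1.538] 60.337625712020575
bed [459.24  216.225  38.192   1.531] 58.72685087676548
```

View pics/m.png

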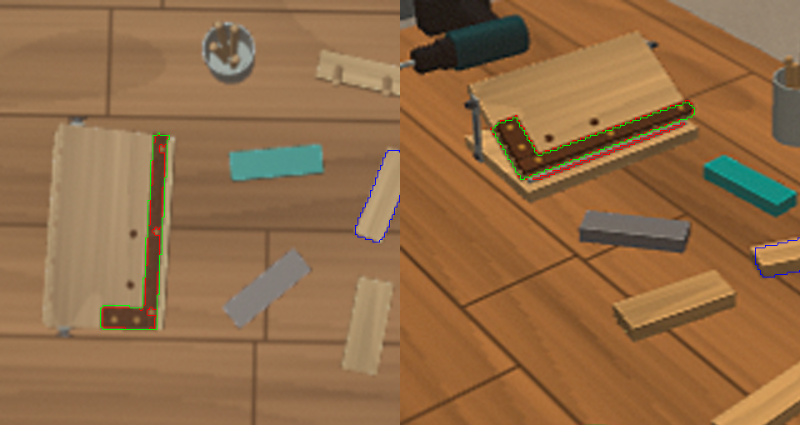

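The overlays agree with the picture: the blank at (374,198) is outlined, and in the top view the bed fit follows the L of fence and stop. In the side view the dark mask also takes in shadow under the fence (red strip), so I refit the bed without it.

```bash
cat > m2.py <<'E'
from h import *
np.set_printoptions(precision=3,suppress=True)
P=[vision.capture(n) for n in('top','side')]
dk=[]
for p,b,n in zip(P,[(235,165,292,254),(225,180,310,212)],('top','side')):
    hsv=cv2.cvtColor(p['color'],cv2.COLOR_RGB2HSV); m=np.zeros((400,640),np.uint8)
    s=np.s_[b[1]:b[3],b[0]:b[2]]; m[s]=(hsv[s][...,2]<115)
    if n=='side': m[s]&=(hsv[s][...,1]>110); m=cv2.morphologyEx(m,cv2.MORPH_OPEN,np.ones((2,2),np.uint8))
    k,l,st,_=cv2.connectedComponentsWithStats(m); m=(l==1+np.argmax(st[1:,4])); print(n,m.sum()); dk.append(m)
f4=lambda q:bed_model([q[0],q[1],44,q[2]])
for i in([0,1],[0],[1]):
    q,f=fit([P[j] for j in i],[dk[j] for j in i],f4,np.array([462,212,1.53]),np.array([8,8,.06])); print('bed z44',i,q,f)
    print([sil(P[j],f4(q)).sum() for j in(0,1)])
q,f=fit(P,dk,bed_model,np.array([462,212,44,1.53]),np.array([8,8,3,.06])); print('bed',q,f)
E
python3 m2.py
```

```text
top 501
side 677
bed z44 [0, 1] [459.402 210.982   1.544] 154.99927805154277
[np.float64(654.592156862745), np.float64(688.2666666666667)]
bed z44 [0] [459.69  215.744   1.535] 29.76779735975684
[np.float64(643.9450980392156), np.float64(695.321568627451)]
bed z44 [1] [455.924 202.749   1.532] 9.612996502529585
[np.float64(665.2117647058824), np.float64(703.4392156862746)]
bed [461.148 216.09   33.789   1.539] 45.591905853261494
```

Run:
```python
from h import *
np.set_printoptions(precision=1,suppress=True)
P=[vision.capture(n) for n in('top','side')]
print(P[0]['color'][205:207,274:293].tolist())
for l in('bed','fence','stop','blank_c'):
    c=[vision.place_of(p,l) for p in P]
    if l=='blank_c': c=[[min(a,key=lambda r:np.hypot(*(np.array(r['pixel'])-t)))] for a,t in zip(c,[(374,198),(354,242)])]
    (o1,d1),(o2,d2)=[ray(p,a[0]['pixel']) for p,a in zip(P,c)]
    d1=d1[0];d2=d2[0];t=np.linalg.lstsq(np.c_[d1,-d2],o2-o1,rcond=None)[0]
    a,b=o1+t[0]*d1,o2+t[1]*d2; print(l,(a+b)/2,'gap',np.linalg.norm(a-b))
for q in([459.7,215.7,44,1.535],[455.9,202.7,44,1.532],[461,216,38,1.535],[457.5,209,44,1.535]):
    X=bedR(q[3]).apply([[0,-240,12],[0,0,12],[-18,-240,12],[-18,30,12],[60,0,15],[60,30,15],[150,30,0],[150,-240,0]])+q[:3]
    print(q);print(np.c_[proj(P[0],X),proj(P[1],X)].T)
w=P[0]['color'][158:258,230:296,::-1];w2=P[1]['color'][150:225,212:312,::-1]
cv2.imwrite('pics/z.png',np.hstack([cv2.resize(w,(396,600),interpolation=0),cv2.copyMakeBorder(cv2.resize(w2,(400,300),interpolation=0),0,300,0,0,0)]))
```

```text
[[[168, 140, 107], [170, 142, 107], [170, 142, 109], [171, 144, 109], [174, 145, 110], [124, 93, 68], [102, 68, 47], [94, 62, 43], [93, 64, 45], [88, 58, 41], [102, 75, 54], [158, 133, 98], [182, 160, 123], [184, 168, 129], [112, 92, 66], [133, 97, 66], [139, 103, 72], [138, 102, 71], [137, 103, 72]], [[169, 140, 105], [170, 142, 107], [170, 142, 108], [172, 144, 110], [174, 146, 111], [125, 94, 68], [100, 67, 47], [96, 62, 44], [93, 63, 44], [89, 60, 42], [101, 73, 51], [156, 131, 98], [181, 159, 120], [183, 166, 127], [118, 94, 67], [129, 95, 67], [130, 97, 66], [130, 97, 67], [131, 97, 68]]]
bed [461.3 218.7  37.2] gap 4.246323293577039
fence [521.3 206.4  52.6] gap 9.390916713124975
stop [467.7 226.1  58.2] gap 0.23787534466280916
blank_c [ 615.7 -127.8   18.8] gap 9.210815137937576
[459.7, 215.7, 44, 1.535]
[[281.8 277.6 286.6 281.9 261.4 260.8 233.4 239. ]
 [172.6 242.4 173.2 251.4 241.8 250.9 249.8 168. ]
 [304.8 244.3 307.5 238.8 235.6 227.4 213.8 281.9]
 [178.3 200.3 182.4 207.8 185.  187.8 168.8 147.5]]
[455.9, 202.7, 44, 1.532]
[[285.8 281.3 290.5 285.6 265.3 264.7 237.3 243. ]
 [173.8 243.6 174.4 252.6 243.  252.  250.9 169.1]
 [306.4 245.6 309.1 240.  236.8 228.5 214.8 283.5]
 [180.2 202.3 184.3 210.  187.  189.8 170.5 149.1]]
[461, 216, 38, 1.535]
[[281.9 277.7 286.7 282.  261.6 261.  233.7 239.2]
 [172.5 242.  173.  250.9 241.4 250.4 249.3 167.9]
 [305.  244.7 307.7 239.2 236.  227.8 214.2 282.2]
 [179.7 201.7 183.8 209.2 186.5 189.3 170.2 148.9]]
[457.5, 209, 44, 1.535]
[[283.8 279.5 288.5 283.8 263.4 262.8 235.4 240.9]
 [173.3 243.1 173.9 252.  242.6 251.6 250.5 168.7]
 [305.5 244.9 308.2 239.4 236.1 227.9 214.2 282.6]
 [179.3 201.4 183.4 208.9 186.  188.9 169.7 148.3]]
```

View pics/z.png

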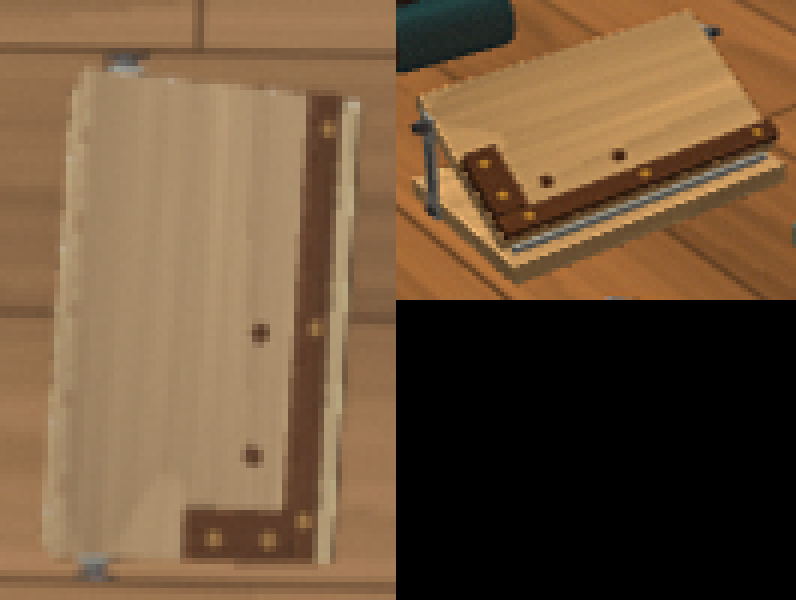

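The zoom shows the fence's inner foot edge at column 279 (row 205) and its outer top edge at 285, and the stop's corners in the side view. So I take the bed origin as about (458.5, 213, 43) with yaw 1.535, and will refine it by touch. Blank c is at (622, -120), yaw -0.375.

```bash
cat > g.py <<'E'
from h import *
np.set_printoptions(precision=3,suppress=True)
BO=np.array([458.5,213,43.]);BR=bedR(1.535)
def bed(p): return BR.apply(p)+BO
def toolR(zdir,ydir):
    z=np.array(zdir,float);z/=np.linalg.norm(z);y=np.array(ydir,float);y-=z*(y@z);y/=np.linalg.norm(y)
    return Ro.from_matrix(np.c_[np.cross(y,z),y,z])
GR=lambda: toolR([0,0,-1],[.366,.931,0])
BT=lambda: toolR(-BR.as_matrix()[:,2],BR.as_matrix()[:,0])     # tool y up slope
BL=lambda: toolR(-BR.as_matrix()[:,2],BR.as_matrix()[:,1])     # tool y along fence
def go(pos,R=None):
    s=monitor.sense();c=Ro.from_rotvec(s['tool_rot'])
    print('t',s['clock'],'pos',s['ee_pos'],'F',s['contact_force'],'w',s['gripper_width'],'ff',s['finger_force'])
    print('dp',(np.array(pos)-s['ee_pos'])/120)
    if R is not None:
        for n,f in(('',R),('flip',R*Ro.from_euler('z',np.pi))):
            v=(f*c.inv()).as_rotvec(); print(n,'ang',v/(np.pi/3),'j7',s['qpos'][6])
    b=BR.inv(); print('tcp in bed',b.apply(s['ee_pos']-BO),'toolz,y in bed',b.apply(c.apply([[0,0,1],[0,1,0]])).round(3).tolist())
E
python3 -c "
from g import *
go([622,-120,130],GR())"
```

```text
t 1.6 pos [217.632 585.865 231.289] F [-0.298 -0.55   0.546] w 85.28404796928716 ff 0.0
dp [ 3.37  -5.882 -0.844]
 ang [ 0.    -0.    -0.018] j7 -0.04648629168160802
flip ang [0.    0.    2.982] j7 -0.04648629168160802
tcp in bed [409.383 254.058 -18.94 ] toolz,y in bed [[-0.5, 0.0, -0.866], [0.822, -0.314, -0.475]]
```

```bash
R='[{"dp":[0.19,-0.33,0],"angular":[0,0,0],"claw":1},{"dp":[0.37,-0.65,0],"angular":[0,0,0],"claw":1},{"dp":[0.56,-0.98,0],"angular":[0,0,0],"claw":1},{"dp":[0.56,-0.98,0],"angular":[0,0,0],"claw":1}]' ; unset R
python3 -m crank '[{"dp":[0.19,-0.33,0],"angular":[0,0,0],"claw":1},{"dp":[0.37,-0.65,0],"angular":[0,0,0],"claw":1},{"dp":[0.56,-0.98,0],"angular":[0,0,0],"claw":1}]' 
python3 -m crank '[{"dp":[0.19,-0.33,0],"angular":[0,0,0],"claw":1},{"dp":[0.37,-0.65,0],"angular":[0,0,0],"claw":1},{"dp":[0.56,-0.98,0],"angular":[0,0,0],"claw":1}]' 
python3 -m crank '[{"dp":[0.19,-0.33,0],"angular":[0,0,0],"claw":1},{"dp":[0.37,-0.65,0],"angular":[0,0,0],"claw":1},{"dp":[0.56,-0.98,0],"angular":[0,0,0],"claw":1}]' 
python3 -m crank '[{"dp":[0.19,-0.33,0],"angular":[0,0,0],"claw":1},{"dp":[0.37,-0.65,0],"angular":[0,0,0],"claw":1},{"dp":[0.56,-0.98,0],"angular":[0,0,0],"claw":1}]' 
python3 -m crank '[{"dp":[0.19,-0.33,0],"angular":[0,0,0],"claw":1},{"dp":[0.37,-0.65,0],"angular":[0,0,0],"claw":1},{"dp":[0.56,-0.98,0],"angular":[0,0,0],"claw":1}]' 
python3 -m crank '[{"dp":[0.19,-0.33,0],"angular":[0,0,0],"claw":1},{"dp":[0.37,-0.65,0],"angular":[0,0,0],"claw":1},{"dp":[0.56,-0.98,0],"angular":[0,0,0],"claw":1},{"dp":[0.56,-0.98,0],"angular":[0,0,0],"claw":1}]'
python3 -c "
from g import *
go([622,-120,40],GR())"
```

```text
clock: 1.9
ee_pos: [285.2, 467.0, 231.1]
tool_rot: [-0.554, -3.092, 0.0]
contact_force: [1.3, 0.1, 0.1]
gripper_width: 85.6
finger_force: 0.0
clock: 2.2
ee_pos: [352.6, 349.1, 231.5]
tool_rot: [0.556, 3.092, 0.001]
contact_force: [1.0, 0.4, 0.3]
gripper_width: 85.3
finger_force: 0.0
clock: 2.5
ee_pos: [419.8, 231.5, 231.6]
tool_rot: [0.555, 3.092, 0.001]
contact_force: [1.3, 0.9, 0.9]
gripper_width: 85.6
finger_force: 0.0
clock: 2.8
ee_pos: [487.1, 114.0, 231.7]
tool_rot: [0.555, 3.092, 0.001]
contact_force: [1.6, 1.4, 0.4]
gripper_width: 85.4
finger_force: 0.0
clock: 3.1
ee_pos: [554.3, -3.5, 231.6]
tool_rot: [0.555, 3.092, 0.001]
contact_force: [0.6, -0.2, 0.5]
gripper_width: 85.2
finger_force: 0.0
clock: 3.5
ee_pos: [621.1, -127.5, 230.3]
tool_rot: [-0.569, -3.089, 0.008]
contact_force: [-0.2, 0.3, 1.2]
gripper_width: 85.8
finger_force: 0.0
t 3.5 pos [ 621.075 -127.454  230.255] F [-0.209  0.319  1.214] w 85.76378352775441 ff 0.0
dp [ 0.008  0.062 -1.585]
 ang [ 0.004 -0.001 -0.01 ] j7 1.5243225842788626
flip ang [0.002 0.007 2.99 ] j7 1.5243225842788626
tcp in bed [-195.987 -174.655  329.377] toolz,y in bed [[-0.504, 0.001, -0.864], [0.817, -0.323, -0.477]]
```

```bash
python3 -m crank '[{"dp":[0,0,-0.4],"angular":[0,0,0],"claw":1},{"dp":[0,0,-0.8],"angular":[0,0,0],"claw":1},{"dp":[0,0,-0.95],"angular":[0,0,0],"claw":1}]' >/dev/null
python3 -m crank '[{"dp":[0,0,-0.3],"angular":[0,0,0],"claw":1},{"dp":[0,0,-0.5],"angular":[0,0,0],"claw":1},{"dp":[0,0,-0.6],"angular":[0,0,0],"claw":1},{"dp":[0,0,-0.7],"angular":[0,0,0],"claw":1},{"dp":[0,0,-0.7],"angular":[0,0,0],"claw":1}]'
python3 -c "
from g import *
go([622,-120,3],GR())
for n in('top','side'):
    p=vision.capture(n); w=(330,150,450,240) if n=='top' else (300,190,420,280)
    cv2.imwrite('pics/c'+n+'.png',cv2.resize(p['color'][w[1]:w[3],w[0]:w[2],::-1],None,fx=4,fy=4,interpolation=2))
cv2.imwrite('pics/c.png',np.vstack([cv2.resize(cv2.imread('pics/c'+n+'.png'),(400,300)) for n in('top','side')]))"
```

```text
clock: 4.3
ee_pos: [620.4, -119.4, 32.4]
tool_rot: [-0.555, -3.091, 0.0]
contact_force: [0.4, 0.5, -0.3]
gripper_width: 85.4
finger_force: 0.0
t 4.3 pos [ 620.424 -119.45    32.385] F [ 0.391  0.472 -0.297] w 85.40847307097107 ff 0.0
dp [ 0.013 -0.005 -0.245]
 ang [-0.    -0.001 -0.018] j7 1.590020072008132
flip ang [ 0.002 -0.     2.982] j7 1.590020072008132
tcp in bed [-288.014 -173.718  154.028] toolz,y in bed [[-0.5, 0.001, -0.866], [0.822, -0.314, -0.475]]
```

View pics/c.png

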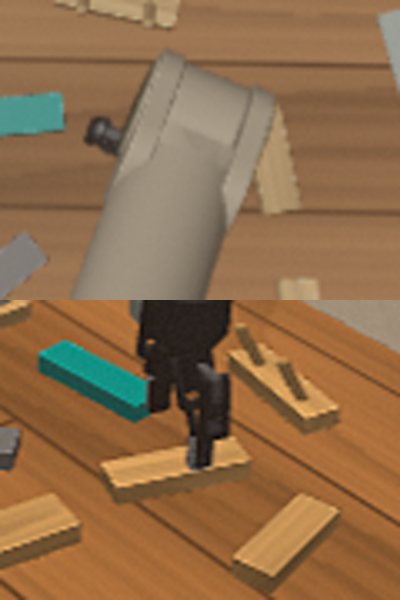

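The side crop (lower half) shows the fingers straddling the chosen blank about its middle, clear of the other blanks. Next I go down and grip.

```bash
python3 -m crank '[{"dp":[0,0,-0.15],"angular":[0,0,0],"claw":1},{"dp":[0,0,-0.25],"angular":[0,0,0],"claw":1},{"dp":[0,0,-0.25],"angular":[0,0,0],"claw":0.6}]' 40
python3 -m crank '[{"dp":[0,0,0],"angular":[0,0,0],"claw":0.3},{"dp":[0,0,0],"angular":[0,0,0],"claw":0.2},{"dp":[0,0,0],"angular":[0,0,0],"claw":0.2},{"dp":[0,0,0],"angular":[0,0,0],"claw":0.2},{"dp":[0,0,0],"angular":[0,0,0],"claw":0.2}]' 40
```

```text
clock: 4.7
ee_pos: [620.0, -119.4, 2.2]
tool_rot: [-0.555, -3.09, 0.0]
contact_force: [0.6, -0.1, 0.1]
gripper_width: 72.7
finger_force: 0.0
clock: 5.2
ee_pos: [621.7, -120.0, 4.4]
tool_rot: [0.556, 3.09, 0.0]
contact_force: [0.3, 0.8, 6.2]
gripper_width: 39.4
finger_force: 42.0
```

```bash
python3 -m crank '[{"dp":[0,0,0.1],"angular":[0,0,0],"claw":0.2},{"dp":[0,0,0.4],"angular":[0,0,0],"claw":0.2},{"dp":[0,0,0.7],"angular":[0,0,0],"claw":0.2},{"dp":[0,0,0.98],"angular":[0,0,0],"claw":0.2},{"dp":[0,0,0.98],"angular":[0,0,0],"claw":0.2}]' 40
python3 -m crank '[{"dp":[0,0,0.3],"angular":[0,0,0],"claw":0.2},{"dp":[0,0,0.6],"angular":[0,0,0],"claw":0.2},{"dp":[0,0,0.6],"angular":[0,0,0],"claw":0.2},{"dp":[0,0,0.6],"angular":[0,0,0],"claw":0.2}]' 40
python3 -c "
from g import *
go(bed([60,-75,60]),BT())"
```

```text
clock: 5.7
ee_pos: [623.7, -120.8, 127.3]
tool_rot: [0.555, 3.083, 0.001]
contact_force: [0.6, 0.3, -0.9]
gripper_width: 39.0
finger_force: 41.3
clock: 6.1
ee_pos: [621.1, -119.9, 193.7]
tool_rot: [0.556, 3.09, 0.0]
contact_force: [-0.1, 1.1, -0.5]
gripper_width: 39.1
finger_force: 41.3
t 6.1 pos [ 621.097 -119.883  193.728] F [-0.132  1.068 -0.519] w 39.098153440721035 ff 41.27695441246033
dp [-0.724  2.935 -0.573]
 ang [ 0.492 -0.096  0.299] j7 1.5317038701278418
flip ang [ 0.14   0.695 -2.611] j7 1.5317038701278418
tcp in bed [-207.697 -174.406  293.959] toolz,y in bed [[-0.5, -0.002, -0.866], [0.822, -0.315, -0.474]]
```

```bash
python3 -m crank '[{"dp":[-0.06,0.25,0],"angular":[0.1,-0.02,0.06],"claw":0.2},{"dp":[-0.12,0.5,0],"angular":[0.2,-0.04,0.12],"claw":0.2},{"dp":[-0.18,0.75,0],"angular":[0.3,-0.06,0.18],"claw":0.2},{"dp":[-0.24,0.98,0],"angular":[0.4,-0.08,0.24],"claw":0.2},{"dp":[-0.24,0.98,0],"angular":[0.492,-0.096,0.299],"claw":0.2}]' 40
python3 -m crank '[{"dp":[-0.08,0.33,0],"angular":[0,0,0],"claw":0.2},{"dp":[-0.16,0.66,0],"angular":[0,0,0],"claw":0.2},{"dp":[-0.24,0.98,0],"angular":[0,0,0],"claw":0.2},{"dp":[-0.24,0.98,0],"angular":[0,0,0],"claw":0.2}]' 40
python3 -m crank '[{"dp":[-0.08,0.33,-0.1],"angular":[0,0,0],"claw":0.2},{"dp":[-0.16,0.66,-0.2],"angular":[0,0,0],"claw":0.2},{"dp":[-0.24,0.9,-0.3],"angular":[0,0,0],"claw":0.2},{"dp":[-0.24,0.95,-0.3],"angular":[0,0,0],"claw":0.2},{"dp":[-0.24,0.95,-0.3],"angular":[0,0,0],"claw":0.2}]' 40
python3 -c "
from g import *
go(bed([60,-75,30]),BT())"
```

```text
clock: 6.6
ee_pos: [590.6, 3.2, 192.4]
tool_rot: [0.042, 3.027, 0.822]
contact_force: [-0.6, 0.4, -0.6]
gripper_width: 39.1
finger_force: 41.2
clock: 7.0
ee_pos: [560.0, 122.7, 191.5]
tool_rot: [0.041, 3.032, 0.817]
contact_force: [-0.0, 0.2, -1.2]
gripper_width: 38.9
finger_force: 41.2
clock: 7.5
ee_pos: [533.0, 230.5, 155.5]
tool_rot: [0.051, 3.031, 0.81]
contact_force: [1.2, -1.2, 0.7]
gripper_width: 39.1
finger_force: 41.2
t 7.5 pos [532.994 230.508 155.464] F [ 1.249 -1.241  0.672] w 39.092028005575315 ff 41.235222816467285
dp [ 0.015  0.14  -0.471]
 ang [ 0.001 -0.004 -0.003] j7 1.7365907140878019
flip ang [-0.046 -1.497  2.598] j7 1.7365907140878019
tcp in bed [ 73.694 -73.82   87.315] toolz,y in bed [[-0.002, 0.005, -1.0], [1.0, 0.001, -0.002]]
```

```bash
python3 -m crank '[{"dp":[0,0.05,-0.15],"angular":[0,0,0],"claw":0.2},{"dp":[0.01,0.1,-0.3],"angular":[0,0,0],"claw":0.2},{"dp":[0.015,0.14,-0.42],"angular":[0,0,0],"claw":0.2},{"dp":[0.015,0.14,-0.47],"angular":[0.001,-0.004,-0.003],"claw":0.2},{"dp":[0.015,0.14,-0.47],"angular":[0.001,-0.004,-0.003],"claw":0.2}]' 40
python3 -m crank '[{"dp":[0,0.02,-0.036],"angular":[0,0,0],"claw":0.2},{"dp":[0,0.04,-0.072],"angular":[0,0,0],"claw":0.2},{"dp":[0,0.04,-0.072],"angular":[0,0,0],"claw":0.2}]' 40
python3 -c "
from g import *
go(bed([60,-75,10]),BT())
p=vision.capture('side');cv2.imwrite('pics/d.png',cv2.resize(p['color'][150:225,212:312,::-1],(800,600),interpolation=2))"
```

```text
clock: 8.0
ee_pos: [536.0, 245.2, 99.3]
tool_rot: [0.059, 3.024, 0.809]
contact_force: [-1.4, 0.3, -0.1]
gripper_width: 38.9
finger_force: 41.3
clock: 8.3
ee_pos: [536.0, 251.5, 91.7]
tool_rot: [0.056, 3.022, 0.81]
contact_force: [0.1, -0.5, -0.9]
gripper_width: 39.1
finger_force: 41.3
t 8.3 pos [536.043 251.465  91.669] F [ 0.062 -0.471 -0.909] w 39.10654643890951 ff 41.25399827957153
dp [-0.008  0.048 -0.083]
 ang [-0.     0.002  0.002] j7 1.8091369185074209
flip ang [ 0.058  1.499 -2.598] j7 1.8091369185074209
tcp in bed [ 60.029 -76.117  21.541] toolz,y in bed [[0.0, -0.003, -1.0], [1.0, -0.0, 0.0]]
```

View pics/d.png

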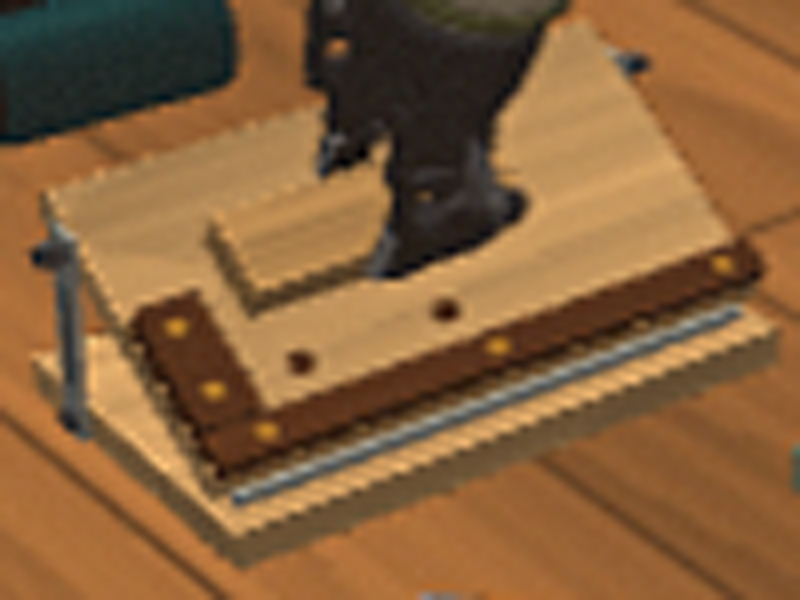

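The blank is held parallel to the bed and fence, its stop-end at about (240,270) of the crop, clear of stop and fence. I lower it slowly and watch the force.

```bash
python3 -m crank '[{"dp":[0,0.01,-0.018],"angular":[0,0,0],"claw":0.2},{"dp":[0,0.02,-0.036],"angular":[0,0,0],"claw":0.2},{"dp":[0,0.04,-0.072],"angular":[0,0,0],"claw":0.2},{"dp":[0,0.04,-0.072],"angular":[0,0,0],"claw":0.2}]' 40
python3 -m crank '[{"dp":[0,0.01,-0.018],"angular":[0,0,0],"claw":0.2},{"dp":[0,0.01,-0.018],"angular":[0,0,0],"claw":0.2}]' 40
python3 -m crank '[{"dp":[0,0.01,-0.018],"angular":[0,0,0],"claw":0.2},{"dp":[0,0.01,-0.018],"angular":[0,0,0],"claw":0.2}]' 40
python3 -c "
from g import *
go(bed([60,-75,4]))"
```

```text
clock: 8.75
ee_pos: [535.7, 256.3, 82.5]
tool_rot: [0.056, 3.023, 0.81]
contact_force: [-0.1, 0.6, -1.6]
gripper_width: 39.3
finger_force: 41.3
clock: 8.95
ee_pos: [536.0, 257.2, 80.7]
tool_rot: [0.056, 3.022, 0.81]
contact_force: [0.1, 0.2, -0.4]
gripper_width: 39.1
finger_force: 41.3
clock: 9.15
ee_pos: [536.1, 258.4, 78.6]
tool_rot: [0.056, 3.022, 0.81]
contact_force: [-0.5, -0.1, -0.5]
gripper_width: 38.9
finger_force: 41.3
t 9.15 pos [536.083 258.405  78.64 ] F [-0.499 -0.057 -0.51 ] w 38.926094279530744 ff 41.2534761428833
dp [-0.007  0.015 -0.018]
tcp in bed [ 59.521 -75.908   6.789] toolz,y in bed [[0.0, -0.003, -1.0], [1.0, -0.001, 0.0]]
```

```bash
python3 -m crank '[{"dp":[0,0.01,-0.018],"angular":[0,0,0],"claw":0.2},{"dp":[0,0.01,-0.018],"angular":[0,0,0],"claw":0.2}]' 40 | sed -n 2,4p
python3 -m crank '[{"dp":[0,0.005,-0.009],"angular":[0,0,0],"claw":0.2},{"dp":[0,0.005,-0.009],"angular":[0,0,0],"claw":0.2}]' 40| sed -n 2,4p
python3 -m crank '[{"dp":[0,0.005,-0.009],"angular":[0,0,0],"claw":0.2},{"dp":[0,0.005,-0.009],"angular":[0,0,0],"claw":0.2}]' 40| sed -n 2,4p
python3 -c "
from g import *
go(bed([60,-75,4]))"
```

```text
ee_pos: [536.1, 259.6, 76.4]
tool_rot: [0.056, 3.022, 0.81]
contact_force: [-0.5, -0.3, -0.8]
ee_pos: [536.3, 259.8, 76.1]
tool_rot: [0.056, 3.022, 0.81]
contact_force: [-3.2, -3.0, 4.5]
ee_pos: [536.3, 259.8, 76.1]
tool_rot: [0.057, 3.021, 0.811]
contact_force: [-7.9, -8.9, 15.5]
t 9.75 pos [536.301 259.798  76.066] F [-7.943 -8.917 15.518] w 38.962749541859345 ff 43.3805251121521
dp [-0.009  0.004  0.003]
tcp in bed [ 59.446 -76.076   3.859] toolz,y in bed [[0.001, -0.004, -1.0], [1.0, -0.001, 0.001]]
```

```bash
python3 -m crank '[{"dp":[0,-0.006,0.01],"angular":[0,0,0],"claw":0.2},{"dp":[-0.02,-0.006,0.01],"angular":[0,0,0],"claw":0.2},{"dp":[-0.04,-0.005,0.01],"angular":[0,0,0],"claw":0.2},{"dp":[-0.055,-0.004,0.01],"angular":[0,0,0],"claw":0.2},{"dp":[-0.055,-0.004,0.01],"angular":[0,0,0],"claw":0.2}]' 40 | sed -n 2,4p
python3 -m crank '[{"dp":[-0.012,0,0],"angular":[0,0,0],"claw":0.2},{"dp":[-0.012,0,0],"angular":[0,0,0],"claw":0.2}]' 40| sed -n 2,4p
python3 -m crank '[{"dp":[-0.012,0,0],"angular":[0,0,0],"claw":0.2},{"dp":[-0.012,0,0],"angular":[0,0,0],"claw":0.2}]' 40| sed -n 2,4p
python3 -c "
from g import *
go(bed([60,-75,4]))"
```

```text
ee_pos: [530.0, 260.0, 76.1]
tool_rot: [0.057, 3.021, 0.81]
contact_force: [0.9, -3.1, 3.4]
ee_pos: [528.6, 260.0, 76.0]
tool_rot: [0.057, 3.021, 0.81]
contact_force: [2.0, -2.3, 4.3]
ee_pos: [527.2, 260.0, 76.0]
tool_rot: [0.057, 3.021, 0.81]
contact_force: [3.5, -2.6, 4.5]
t 10.65 pos [527.163 260.014  76.037] F [ 3.465 -2.591  4.463] w 39.06444476904286 ff 41.96528613567352
dp [0.067 0.002 0.004]
tcp in bed [ 59.336 -66.937   3.89 ] toolz,y in bed [[0.0, -0.004, -1.0], [1.0, -0.001, 0.0]]
```

```bash
python3 -m crank '[{"dp":[-0.012,0,0],"angular":[0,0,0],"claw":0.2},{"dp":[-0.012,0,0],"angular":[0,0,0],"claw":0.2}]' 40| sed -n 2,4p
python3 -m crank '[{"dp":[-0.012,0,0],"angular":[0,0,0],"claw":0.2},{"dp":[-0.012,0,0],"angular":[0,0,0],"claw":0.2}]' 40| sed -n 2,4p
python3 -c "
from g import *
go(bed([60,-75,4]))"
```

```text
ee_pos: [525.8, 260.0, 76.0]
tool_rot: [0.057, 3.021, 0.81]
contact_force: [3.7, -2.6, 4.4]
ee_pos: [525.7, 259.9, 76.3]
tool_rot: [0.058, 3.018, 0.809]
contact_force: [8.5, -0.6, 0.4]
t 11.05 pos [525.735 259.906  76.259] F [ 8.517 -0.551  0.359] w 39.05661305393064 ff 41.35478854179382
dp [0.079 0.003 0.002]
tcp in bed [ 59.309 -65.514   4.163] toolz,y in bed [[0.0, -0.007, -1.0], [1.0, -0.001, 0.0]]
```

```bash
python3 -m crank '[{"dp":[0.008,0.002,-0.003],"angular":[0,0,0],"claw":0.2},{"dp":[0.01,0.002,-0.004],"angular":[0,0,0],"claw":0.2},{"dp":[0.01,0.002,-0.004],"angular":[0,0,0],"claw":0.2}]' 40| sed -n 2,4p
python3 -m crank '[{"dp":[0,0,0],"angular":[0,0,0],"claw":0.5},{"dp":[0,0,0],"angular":[0,0,0],"claw":0.65},{"dp":[0,0,0],"angular":[0,0,0],"claw":0.65}]' | sed -n 2,6p
python3 -m crank '[{"dp":[0,-0.05,0.087],"angular":[0,0,0],"claw":0.65},{"dp":[0,-0.15,0.26],"angular":[0,0,0],"claw":0.65},{"dp":[0,-0.25,0.433],"angular":[0,0,0],"claw":0.65},{"dp":[0,-0.25,0.433],"angular":[0,0,0],"claw":0.65}]' | sed -n 2,6p
python3 -c "
from g import *
go(bed([62,-65,55]),BL())
p=vision.capture('side');cv2.imwrite('pics/e.png',cv2.resize(p['color'][150:225,212:312,::-1],(640,480),interpolation=2))"
```

```text
ee_pos: [525.8, 260.1, 76.0]
tool_rot: [0.057, 3.02, 0.81]
contact_force: [1.9, -4.5, 8.4]
ee_pos: [523.7, 261.0, 74.4]
tool_rot: [0.055, 3.025, 0.811]
contact_force: [0.5, -1.1, -0.3]
gripper_width: 55.4
finger_force: 0.0
ee_pos: [527.4, 228.3, 130.8]
tool_rot: [0.059, 3.016, 0.809]
contact_force: [-0.7, 0.1, 0.5]
gripper_width: 55.5
finger_force: 0.0
t 12.05 pos [527.424 228.305 130.786] F [-0.689  0.098  0.544] w 55.522524776944316 ff 0.0
dp [-0.025  0.071 -0.076]
 ang [-0.034 -0.744  1.303] j7 1.7818910092703626
flip ang [ 0.033  0.756 -1.295] j7 1.7818910092703626
tcp in bed [ 59.275 -68.332  67.144] toolz,y in bed [[0.001, -0.009, -1.0], [1.0, -0.001, 0.001]]
```

View pics/e.png

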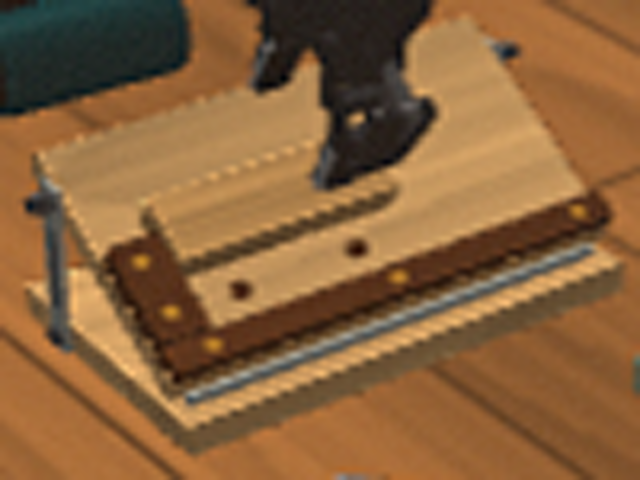

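The blank lies flat, its end against the stop at about (165,235) of the crop, up-slope of the fence. Next I turn the tool a quarter so that both fingers span along the fence, and push it down-slope from above.

```bash
python3 -m crank '[{"dp":[0,0,0],"angular":[-0.003,-0.062,0.108],"claw":0.7},{"dp":[0,0.04,0.02],"angular":[-0.006,-0.124,0.217],"claw":0.7},{"dp":[0,0.08,0.04],"angular":[-0.009,-0.186,0.325],"claw":0.7},{"dp":[0,0.12,0.07],"angular":[-0.011,-0.248,0.434],"claw":0.7}]' >/dev/null
python3 -m crank '[{"dp":[0,0.04,0.02],"angular":[-0.003,-0.062,0.108],"claw":0.7},{"dp":[0,0.08,0.04],"angular":[-0.006,-0.124,0.217],"claw":0.7},{"dp":[0,0.12,0.06],"angular":[-0.009,-0.186,0.325],"claw":0.7},{"dp":[0,0.15,0.08],"angular":[-0.011,-0.248,0.434],"claw":0.7}]' >/dev/null
python3 -m crank '[{"dp":[0,0,0],"angular":[-0.003,-0.062,0.108],"claw":0.7},{"dp":[0,0,0],"angular":[-0.006,-0.124,0.217],"claw":0.7},{"dp":[0,0,0],"angular":[-0.009,-0.186,0.325],"claw":0.7},{"dp":[0,0,0],"angular":[-0.011,-0.248,0.434],"claw":0.7},{"dp":[0,0,0],"angular":[-0.011,-0.248,0.434],"claw":0.7}]' | sed -n 2,6p
python3 -c "
from g import *
go(bed([100,-67,7]),BL())"
```

```text
ee_pos: [521.4, 263.2, 138.9]
tool_rot: [-1.864, 2.012, 0.522]
contact_force: [0.3, -0.0, -2.2]
gripper_width: 59.7
finger_force: 0.0
t 13.4 pos [521.41  263.205 138.929] F [ 0.251 -0.013 -2.177] w 59.658189548192595 ff 0.0
dp [ 0.059  0.254 -0.332]
 ang [ 0.01  -0.032  0.031] j7 3.0044347871720327
flip ang [ 0.034  1.463 -2.57 ] j7 3.0044347871720327
tcp in bed [ 93.366 -61.073  56.865] toolz,y in bed [[-0.012, 0.012, -1.0], [0.044, 0.999, 0.012]]
```

```bash
for i in 1; do
python3 -m crank '[{"dp":[0,0,0],"angular":[0.0015,0.061,-0.107],"claw":0.7},{"dp":[0,0,0],"angular":[0.003,0.122,-0.214],"claw":0.7},{"dp":[0,0,0],"angular":[0.004,0.183,-0.321],"claw":0.7},{"dp":[0,0,0],"angular":[0.006,0.244,-0.428],"claw":0.7}]' >/dev/null
python3 -m crank '[{"dp":[0,0,0],"angular":[0.0015,0.061,-0.107],"claw":0.7},{"dp":[0,0,0],"angular":[0.003,0.122,-0.214],"claw":0.7},{"dp":[0,0,0],"angular":[0.004,0.183,-0.321],"claw":0.7},{"dp":[0,0,0],"angular":[0.006,0.244,-0.428],"claw":0.7}]' >/dev/null
python3 -m crank '[{"dp":[0,0,0],"angular":[0.0015,0.061,-0.107],"claw":0.7},{"dp":[0,0,0],"angular":[0.003,0.122,-0.214],"claw":0.7},{"dp":[0,0,0],"angular":[0.004,0.183,-0.321],"claw":0.7},{"dp":[0,0,0],"angular":[0.006,0.244,-0.428],"claw":0.7}]' >/dev/null
python3 -m crank '[{"dp":[0,0,0],"angular":[0.0015,0.061,-0.107],"claw":0.7},{"dp":[0,0,0],"angular":[0.003,0.122,-0.214],"claw":0.7},{"dp":[0,0,0],"angular":[0.004,0.183,-0.321],"claw":0.7},{"dp":[0,0,0],"angular":[0.006,0.244,-0.428],"claw":0.7}]' >/dev/null
python3 -m crank '[{"dp":[0,0,0],"angular":[0.0015,0.061,-0.107],"claw":0.7},{"dp":[0,0,0],"angular":[0.003,0.122,-0.214],"claw":0.7},{"dp":[0,0,0],"angular":[0.004,0.183,-0.321],"claw":0.7},{"dp":[0,0,0],"angular":[0.006,0.244,-0.428],"claw":0.7}]' >/dev/null
python3 -m crank '[{"dp":[0,0,0],"angular":[0.0015,0.061,-0.107],"claw":0.7},{"dp":[0,0,0],"angular":[0.003,0.122,-0.214],"claw":0.7},{"dp":[0,0,0],"angular":[0.004,0.183,-0.321],"claw":0.7},{"dp":[0,0,0],"angular":[0.006,0.244,-0.428],"claw":0.7},{"dp":[0,0,0],"angular":[0.006,0.244,-0.428],"claw":0.7}]'
done
python3 -c "
from g import *
go(bed([100,-67,30]),BL())"
```

```text
clock: 15.9
ee_pos: [522.1, 262.6, 139.0]
tool_rot: [-1.966, -1.89, -0.522]
contact_force: [0.1, -0.2, -0.8]
gripper_width: 60.1
finger_force: 0.0
t 15.9 pos [522.064 262.572 139.013] F [ 0.065 -0.153 -0.81 ] w 60.11031954260519 ff 0.0
dp [ 0.05   0.163 -0.167]
 ang [ 0.048  1.498 -2.594] j7 0.06101803031921673
flip ang [-0.001 -0.005  0.002] j7 0.06101803031921673
tcp in bed [ 92.88  -61.749  57.242] toolz,y in bed [[0.001, 0.004, -1.0], [-0.005, -1.0, -0.004]]
```

```bash
python3 -m crank '[{"dp":[0.03,0.1,-0.08],"angular":[0,0,0],"claw":0.7},{"dp":[0.05,0.163,-0.167],"angular":[0,-0.005,0.002],"claw":0.7},{"dp":[0.05,0.163,-0.167],"angular":[0,-0.005,0.002],"claw":0.7}]' |sed -n 2,4p
python3 -m crank '[{"dp":[0.001,0.03,-0.055],"angular":[0,0,0],"claw":0.7},{"dp":[0.002,0.06,-0.11],"angular":[0,0,0],"claw":0.7},{"dp":[0.003,0.08,-0.138],"angular":[0,0,0],"claw":0.7},{"dp":[0.003,0.096,-0.166],"angular":[0,0,0],"claw":0.7},{"dp":[0.003,0.096,-0.166],"angular":[0,0,0],"claw":0.7}]' |sed -n 2,4p
python3 -c "
from g import *
go(bed([60,-67,7]),BL()); go(bed([51,-67,7]))"
```

```text
ee_pos: [527.1, 283.7, 117.3]
tool_rot: [-1.958, -1.9, -0.526]
contact_force: [-1.2, -0.1, -0.3]
ee_pos: [529.0, 293.5, 99.3]
tool_rot: [-1.963, -1.897, -0.529]
contact_force: [0.2, -0.2, 0.4]
t 16.7 pos [528.961 293.451  99.332] F [ 0.223 -0.246  0.401] w 59.812116171555715 ff 0.0
dp [-0.015 -0.287 -0.169]
 ang [-0.055 -1.499  2.596] j7 0.06673637944642077
flip ang [-0.001  0.002 -0.001] j7 0.06673637944642077
tcp in bed [ 99.978 -67.537   7.325] toolz,y in bed [[0.001, -0.001, -1.0], [0.002, -1.0, 0.001]]
t 16.7 pos [528.961 293.451  99.332] F [ 0.223 -0.246  0.401] w 59.812116171555715 ff 0.0
dp [-0.017 -0.352 -0.206]
tcp in bed [ 99.978 -67.537   7.325] toolz,y in bed [[0.001, -0.001, -1.0], [0.002, -1.0, 0.001]]
```

```bash
python3 -m crank '[{"dp":[-0.001,-0.036,-0.021],"angular":[0,0,0],"claw":0.7},{"dp":[-0.003,-0.072,-0.042],"angular":[0,0,0],"claw":0.7},{"dp":[-0.004,-0.108,-0.063],"angular":[0,0,0],"claw":0.7},{"dp":[-0.005,-0.144,-0.084],"angular":[0,0,0],"claw":0.7}]' |sed -n 2,4p
python3 -m crank '[{"dp":[-0.001,-0.036,-0.021],"angular":[0,0,0],"claw":0.7},{"dp":[-0.003,-0.072,-0.042],"angular":[0,0,0],"claw":0.7},{"dp":[-0.004,-0.108,-0.063],"angular":[0,0,0],"claw":0.7},{"dp":[-0.005,-0.144,-0.084],"angular":[0,0,0],"claw":0.7}]' |sed -n 2,4p
python3 -m crank '[{"dp":[-0.001,-0.022,-0.012],"angular":[0,0,0],"claw":0.7},{"dp":[-0.001,-0.036,-0.021],"angular":[0,0,0],"claw":0.7},{"dp":[-0.001,-0.036,-0.021],"angular":[0,0,0],"claw":0.7}]' |sed -n 2,4p
python3 -c "
from g import *
go(bed([51,-67,7]),BL())"
```

```text
ee_pos: [528.8, 275.2, 89.6]
tool_rot: [-1.964, -1.897, -0.53]
contact_force: [0.2, -0.6, 0.4]
ee_pos: [528.1, 258.3, 79.4]
tool_rot: [-1.963, -1.897, -0.53]
contact_force: [0.2, 0.7, 0.3]
ee_pos: [528.0, 254.1, 77.0]
tool_rot: [-1.964, -1.897, -0.529]
contact_force: [-0.2, 0.3, -1.2]
t 17.8 pos [527.954 254.109  76.969] F [-0.218  0.271 -1.167] w 59.716208216479366 ff 0.0
dp [-0.009 -0.024 -0.02 ]
 ang [-0.056 -1.5    2.596] j7 0.1691160371903076
flip ang [-0.001  0.002 -0.   ] j7 0.1691160371903076
tcp in bed [ 54.716 -67.938   7.634] toolz,y in bed [[0.001, -0.002, -1.0], [0.001, -1.0, 0.002]]
```

```bash
python3 -m crank '[{"dp":[0,-0.011,-0.006],"angular":[0,0,0],"claw":0.7},{"dp":[0,-0.011,-0.006],"angular":[0,0,0],"claw":0.7}]' |sed -n '2p;4p'
python3 -m crank '[{"dp":[0,-0.011,-0.006],"angular":[0,0,0],"claw":0.7},{"dp":[0,-0.011,-0.006],"angular":[0,0,0],"claw":0.7}]' |sed -n '2p;4p'
python3 -m crank '[{"dp":[0,-0.007,-0.004],"angular":[0,0,0],"claw":0.7},{"dp":[0,-0.007,-0.004],"angular":[0,0,0],"claw":0.7}]' |sed -n '2p;4p'
python3 -c "
from g import *
go(bed([51,-67,7]),BL())
p=vision.capture('side');cv2.imwrite('pics/f.png',cv2.resize(p['color'][150:225,212:312,::-1],(800,600),interpolation=2))"
```

```text
ee_pos: [528.0, 253.4, 76.6]
contact_force: [0.9, 0.3, 0.4]
ee_pos: [528.0, 253.2, 76.6]
contact_force: [-0.1, 5.0, 4.4]
ee_pos: [528.0, 253.1, 76.6]
contact_force: [0.2, 7.6, 6.0]
t 18.4 pos [528.023 253.123  76.585] F [0.218 7.554 6.034] w 59.801635233373226 ff 4.515619157755282
dp [-0.009 -0.016 -0.017]
 ang [-0.056 -1.502  2.592] j7 0.17783833359191376
flip ang [-0.004  0.003 -0.002] j7 0.17783833359191376
tcp in bed [ 53.673 -68.043   7.793] toolz,y in bed [[0.004, -0.002, -1.0], [0.004, -1.0, 0.002]]
```

View pics/f.png

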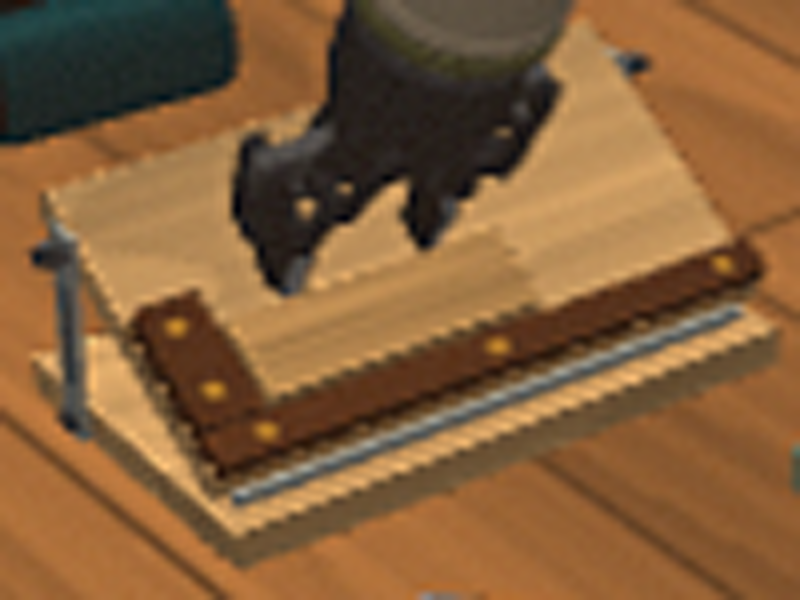

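The blank sits in the corner, its low edge along the fence and its end against the stop (corner at about (265,395)), fingers behind it. I press a little more, then retreat and push the far end.

```bash
python3 -m crank '[{"dp":[0,-0.007,-0.004],"angular":[0,0,0],"claw":0.7},{"dp":[0,-0.016,-0.009],"angular":[0,0,0],"claw":0.7},{"dp":[0,-0.016,-0.009],"angular":[0,0,0],"claw":0.7}]' |sed -n '2p;4p'
python3 -m crank '[{"dp":[0,0.05,0.03],"angular":[0,0,0],"claw":0.7},{"dp":[0.002,0.1,0.058],"angular":[0,0,0],"claw":0.7},{"dp":[0,0,0.23],"angular":[0,0,0],"claw":0.7},{"dp":[0,-0.1,0.41],"angular":[0,0,0],"claw":0.4},{"dp":[0,-0.1,0.41],"angular":[0,0,0],"claw":0}]' |sed -n '2p;4p'
python3 -c "
from g import *
go(bed([22,-172,55]),BL());print(bed([22,-172,7])-bed([22,-172,55]))"
```

```text
ee_pos: [528.0, 253.0, 76.6]
contact_force: [-0.9, 11.3, 8.7]
ee_pos: [530.4, 234.8, 125.9]
contact_force: [0.6, -0.3, 0.3]
t 19.25 pos [530.387 234.801 125.884] F [ 0.593 -0.275  0.273] w 31.280813622066894 ff 0.0
dp [ 0.831 -0.303 -0.202]
 ang [-0.065 -1.499  2.597] j7 0.13265131972079508
flip ang [-0.     0.007  0.003] j7 0.13265131972079508
tcp in bed [ 62.539 -71.061  59.6  ] toolz,y in bed [[0.0, -0.008, -1.0], [0.001, -1.0, 0.008]]
[  0.859  23.985 -41.569]
```

```bash
python3 -m crank '[{"dp":[0.28,-0.1,0],"angular":[0,0,0],"claw":0},{"dp":[0.56,-0.2,-0.1],"angular":[0,0,0],"claw":0},{"dp":[0.83,-0.3,-0.2],"angular":[0,0,0],"claw":0},{"dp":[0.83,-0.3,-0.2],"angular":[0,0,0],"claw":0},{"dp":[0.83,-0.3,-0.2],"angular":[0,0,0],"claw":0}]' |sed -n '2p;4p'
python3 -m crank '[{"dp":[0.002,0.06,-0.104],"angular":[0,0,0],"claw":0},{"dp":[0.004,0.12,-0.208],"angular":[0,0,0],"claw":0},{"dp":[0.006,0.18,-0.31],"angular":[0,0,0],"claw":0},{"dp":[0.006,0.18,-0.31],"angular":[0,0,0],"claw":0}]' |sed -n '2p;4p;5p'
python3 -c "
from g import *
go(bed([22,-150,7]),BL())"
```

```text
ee_pos: [627.2, 200.5, 97.3]
contact_force: [-1.2, 0.9, 0.7]
ee_pos: [625.6, 225.1, 59.6]
contact_force: [-0.5, 0.2, -0.6]
gripper_width: 0.1
t 20.15 pos [625.639 225.068  59.637] F [-0.521  0.244 -0.618] w 0.10647016878210724 ff 0.0
dp [-0.139 -0.016  0.004]
 ang [-0.048 -1.5    2.595] j7 0.19357722815812675
flip ang [-0.001 -0.002 -0.004] j7 0.19357722815812675
tcp in bed [  23.944 -166.6      5.387] toolz,y in bed [[0.001, 0.004, -1.0], [0.003, -1.0, -0.004]]
```

```bash
python3 -m crank '[{"dp":[-0.04,0.001,0],"angular":[0,0,0],"claw":0},{"dp":[-0.08,0.003,0],"angular":[0,0,0],"claw":0},{"dp":[-0.12,0.004,0],"angular":[0,0,0],"claw":0},{"dp":[-0.12,0.004,0],"angular":[0,0,0],"claw":0}]' |sed -n '2p;4p'
python3 -m crank '[{"dp":[-0.012,0,0],"angular":[0,0,0],"claw":0},{"dp":[-0.025,0.001,0],"angular":[0,0,0],"claw":0},{"dp":[-0.025,0.001,0],"angular":[0,0,0],"claw":0}]' |sed -n '2p;4p'
python3 -m crank '[{"dp":[-0.012,0,0],"angular":[0,0,0],"claw":0},{"dp":[-0.025,0.001,0],"angular":[0,0,0],"claw":0},{"dp":[-0.025,0.001,0],"angular":[0,0,0],"claw":0}]' |sed -n '2p;4p'
python3 -c "
from g import *
go(bed([22,-150,7]),BL())"
```

```text
ee_pos: [613.4, 222.8, 62.7]
contact_force: [0.3, -0.4, 0.5]
ee_pos: [610.8, 223.1, 62.2]
contact_force: [-0.3, 0.7, -0.9]
ee_pos: [607.7, 223.3, 62.1]
contact_force: [-0.1, -0.4, -0.3]
t 21.15 pos [607.656 223.328  62.059] F [-0.059 -0.43  -0.291] w 0.06453376787563307 ff 0.0
dp [ 0.011 -0.001 -0.017]
 ang [-0.056 -1.499  2.596] j7 0.2037999548759758
flip ang [-0.001  0.002 -0.001] j7 0.2037999548759758
tcp in bed [  23.091 -148.691    8.676] toolz,y in bed [[0.001, -0.001, -1.0], [0.002, -1.0, 0.001]]
```

```bash
python3 -m crank '[{"dp":[-0.012,0,0],"angular":[0,0,0],"claw":0},{"dp":[-0.025,0.001,0],"angular":[0,0,0],"claw":0},{"dp":[-0.025,0.001,0],"angular":[0,0,0],"claw":0}]' |sed -n '2p;4p'
python3 -m crank '[{"dp":[-0.012,0,0],"angular":[0,0,0],"claw":0},{"dp":[-0.012,0,0],"angular":[0,0,0],"claw":0}]' |sed -n '2p;4p'
python3 -m crank '[{"dp":[-0.012,0,0],"angular":[0,0,0],"claw":0},{"dp":[-0.012,0,0],"angular":[0,0,0],"claw":0}]' |sed -n '2p;4p'
python3 -c "
from g import *
go(bed([22,-150,7]),BL())"
```

```text
ee_pos: [604.7, 223.4, 62.1]
contact_force: [0.5, -1.0, 0.9]
ee_pos: [603.8, 223.3, 62.3]
contact_force: [1.3, 0.1, 0.8]
ee_pos: [603.5, 223.0, 62.8]
contact_force: [4.6, -0.5, 0.5]
t 21.85 pos [603.5   223.014  62.843] F [ 4.626 -0.489  0.53 ] w -0.22845947997700047 ff 2.2852487303316593
dp [ 0.046  0.001 -0.023]
 ang [-0.061 -1.499  2.596] j7 0.20682327281469035
flip ang [-0.001  0.005  0.001] j7 0.20682327281469035
tcp in bed [  23.082 -144.549    9.586] toolz,y in bed [[0.001, -0.005, -1.0], [0.002, -1.0, 0.005]]
```

```bash
python3 -m crank '[{"dp":[-0.012,0,0],"angular":[0,0,0],"claw":0},{"dp":[-0.025,0.001,0],"angular":[0,0,0],"claw":0},{"dp":[-0.025,0.001,0],"angular":[0,0,0],"claw":0}]' |sed -n '2p;4p'
python3 -m crank '[{"dp":[-0.012,0,0],"angular":[0,0,0],"claw":0},{"dp":[-0.025,0.001,0],"angular":[0,0,0],"claw":0},{"dp":[-0.025,0.001,0],"angular":[0,0,0],"claw":0}]' |sed -n '2p;4p'
python3 -c "
from g import *
go(bed([22,-150,7]),BL())"
```

```text
ee_pos: [603.1, 222.4, 64.0]
contact_force: [11.5, 0.3, 0.4]
ee_pos: [602.8, 221.7, 65.2]
contact_force: [17.3, -0.6, 0.5]
t 22.45 pos [602.762 221.661  65.163] F [17.33  -0.631  0.462] w -0.11143824928093268 ff 8.322147578001022
dp [ 0.052  0.013 -0.043]
 ang [-0.078 -1.498  2.596] j7 0.2096555959740202
flip ang [-0.     0.014  0.006] j7 0.2096555959740202
tcp in bed [  23.048 -143.86    12.284] toolz,y in bed [[0.001, -0.016, -1.0], [0.002, -1.0, 0.016]]
```

```bash
python3 -m crank '[{"dp":[0.05,0,0],"angular":[0,0,0],"claw":0},{"dp":[0.15,0,0],"angular":[0,0,0],"claw":0},{"dp":[0.2,-0.1,0.17],"angular":[0,0,0],"claw":0},{"dp":[0.3,-0.3,0.5],"angular":[0,0,0],"claw":0},{"dp":[0.4,-0.5,0.85],"angular":[0,0,0],"claw":0}]' |sed -n '2p;4p'
python3 -m crank '[{"dp":[0.3,-0.2,0.2],"angular":[0,0,0],"claw":0},{"dp":[0.6,-0.4,0.3],"angular":[0,0,0],"claw":0},{"dp":[0.6,-0.6,0.4],"angular":[0,0,0],"claw":0},{"dp":[0.6,-0.9,0.4],"angular":[0,0,0],"claw":0}]' |sed -n '2p;4p'
cat > v.py <<'E'
from g import *
out=[]
P=[vision.capture(n) for n in('top','side')]
ms=[]
for p,w,t in zip(P,[(230,158,296,258),(212,150,312,225)],[(269,222),(262,188)]):
    rs=vision.regions_of(p,'blank_c'); rs=[r for r in rs if np.hypot(*(np.array(r['pixel'])-t))<22]
    print([(r['pixel'],r['conf'],r['pixels'].sum()) for r in rs])
    a=p['color'][w[1]:w[3],w[0]:w[2],::-1]; out.append(cv2.resize(a,(396,600) if len(out)==0 else (400,300),interpolation=2))
    ms.append(rs[0]['pixels'] if rs else None)
ok=[i for i in(0,1) if ms[i] is not None]
f=lambda q:[BR.apply(Ro.from_euler('z',q[2]).apply(box((-20,-65,-10),(20,65,10)))+[q[0],q[1],10])+BO]
if ok: print(fit([P[i] for i in ok],[ms[i] for i in ok],f,np.array([20,-65,0]),np.array([6,6,.1])))
cv2.imwrite('pics/v.png',np.hstack([out[0],cv2.copyMakeBorder(out[1],0,300,0,0,0)]))
E
python3 v.py
```

```text
ee_pos: [642.4, 163.7, 163.7]
contact_force: [2.6, 0.4, -0.0]
ee_pos: [716.5, 57.5, 213.2]
contact_force: [0.8, 0.1, 0.1]
[([274.4, 225.1], 0.58, np.int64(491))]
[([260.4, 188.0], 0.91, np.int64(456))]
(array([ 22.4  , -67.651,  -0.   ]), np.float64(24.778448875150104))
```

View pics/v.png

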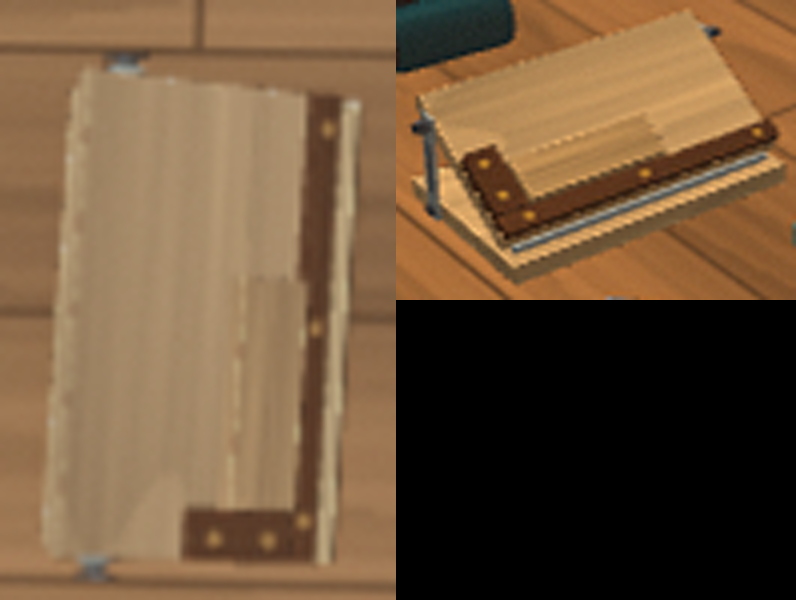

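The blank lies in the corner: in the top view its lower end meets the stop at about (265,508), and its right edge runs along the fence at about x = 300. The fit gives it parallel to the fence, both pushes ended in firm contact, and the arm is clear.

```bash
python3 -c "
from rig import order
print(order.hand_in())"
```

```text
the job is handed in; nothing more can be done
None
```

I set the 130 x 40 mm blank (blank_c) flat on the sloping bed, pushed it home against the fence and the stop block, and handed the job in at about 23 s; hand-in gave no verdict, so the pass is unconfirmed.

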